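Clip the reading lamp onto the copy board

TASK

Take the clip-on reading lamp off its parking blade and clip it onto the yellow patch in the middle of the copy board's top edge, in line with the board and with its light on the side of the printed sheet. Squeeze the handles, push the open clip down the lean of the board until the edge presses the steel contact in its throat well in, then let go so that the clip grips there by itself; do not ram the board, and leave the mug, jar and mouse where they are.

Things in the scene. Friction and masses are not known exactly. Their poses are not given: they have to be found in the camera images.
- lamp: Clip-on lamp, 104 mm tall, 0.12 kg, two sprung orange levers on a hinge pin. Origin on the pin, midway between the levers, which mirror each other about its yz plane; z points from the jaws up to the handles, y along the pin, x to the side of the light bar. Starts upright, jaws on the dock's blade.
- handles (a point): Place to squeeze, along the lamp's x: midway between the flat handles (30 mm wide, from z = 7 to 62 mm of the lamp), at z = 45 mm. There they are 52 mm wide over the outside when clipped on a 6 mm thing, and 32 mm, parallel, squeezed to their stop. Squeezing takes 7 N rising to 10 N; 20 to 40 N holds them at the stop.
- jaws (a point): Middle of the jaws' mouth, at z = -42 mm of the lamp. The rubber jaws run from z = -42 up to -24 mm, 30 mm wide along y; squeezed right open they gape 24 mm at the mouth and 16 mm at their upper end.
- light (a point): Centre of the lamp's white light bar (16 x 100 x 12 mm, on two thin arms), at x = 48, z = -14 mm of the lamp.
- jaw_front (a joint): Angle of each lever (the two move alike): 0 with a 6 mm thick thing between the jaws, 0.22 squeezed right open, -0.07 shut on nothing.
- plunger (a joint): How far the sprung steel contact in the lamp's throat (its foot at z = -18 mm of the lamp) is pressed up: 0 out, 0.008 m fully in, well in from 0.004 m. About 1.6 N starts it, 4.4 N presses it fully in; then the edge meets a hard stop. Once let go, the jaws' friction keeps it pressed; but fingers that open in an arc can draw the clip up, so let go little by little, pressing.
- guide: Leaning holder of the copy board, fixed to the stand. Origin mid-channel on its floor, in the board's mid-plane; z up the lean (0.42 rad from upright, top towards the robot), y along the board's top edge, x out of the face with the printed sheet (away from the robot). Its back plate ends at z = 110 mm.
- stand: The fixed copy stand with guide and board; origin on the table within its black foot (160 x 220 mm). The blue rigid board is 6 mm thick, 240 wide, centred in the guide's y; a 66 mm yellow patch marks the middle of its top edge. The board is height-adjustable, stiffly held: its top edge is at z = 190 to 220 mm of the guide, not reported, so feel for it.
- dock: Fixed parking dock: grey foot 90 x 90 x 12 mm with an upright aluminium blade, 6 mm thick (along x), 56 mm wide (y), its top 59 mm above the table. Origin on the table under its centre.
- mug: Blue mug, 80 mm across, 90 mm high; bystander; origin at the centre of its underside.
- jar: Amber jar with white cap, 60 mm across, 85 mm high; bystander; origin at the centre of its underside.
- mouse: Black computer mouse 100 x 60 x 26 mm; bystander; origin at the centre of its underside.
Mind the look-alikes: they are no part of the job. Leave any purple look-alike of the dock alone.

How it is judged:
On the way:
1. the lamp, squeezed open, is lifted clear of the parking blade (value of joint jaw_front above 0.1 rad and z of lamp in the frame of dock above 0.11 m), for 0.1 s.
At the end, for the whole second after the job is handed in: The lamp, at rest, grips the board's top edge by itself: contact in by more than 4 mm, levers at -0.04 to 0.05 rad, within 22 mm of the edge's middle and 8 mm of the board's mid-plane, in line with the board within 0.15 rad, light on the side of the printed sheet (value of joint plunger above 0.004 m and value of joint jaw_front between -0.04 and 0.05 rad and y of lamp in the frame of guide between -0.022 and 0.022 m and x of lamp in the frame of guide between -0.008 and 0.008 m and z of lamp in the frame of guide above 0.19 m and x of light in the frame of guide above 0.03 m and angle between the z axis of lamp and the z axis of guide, either way round below 0.15 rad and angle between the y axis of lamp and the y axis of guide, either way round below 0.15 rad and contact force between lamp and stand above 3 N and linear speed of lamp below 0.02 m/s); the robot touches nothing.
It fails at once if the lamp is rammed against the copy stand (over 60 N) (contact force between lamp and stand above 60 N).
It fails at once if the mug is moved by more than 30 mm (distance of mug from where it was at the start of the episode above 0.03 m).
It fails at once if the jar is moved by more than 30 mm (distance of jar from where it was at the start of the episode above 0.03 m).
It fails at once if the mouse is moved by more than 30 mm (distance of mouse from where it was at the start of the episode above 0.03 m).
It also fails if it takes over 54 s, if anything falls off the work surface, if the arm or the gripper's body presses on something with over 40 N, if the wrist force passes 120 N, or if a joint passes its speed limit or range.

ROBOT

A 6-joint arm with a two-finger parallel gripper is mounted at the origin on the work surface. World frame = base frame: x ahead of the robot, y to its left, z up, the work surface at z = 0. Lengths are in m, angles in rad, forces in N, time in s.
With the tool pointing down it reaches from about 0.35 to 0.975 m from the base axis. Payload 4.9 kg.
Tool frame: the origin (TCP) lies on the centre line of the jaws, within the pads' length; the fingertips stand ctrl.tcp_to_tips ahead of it and the grasp point (between the pads) lies 3 mm ahead of it (ctrl.tcp_to_tips is the distance from the TCP to the fingertips, in m); z points along the fingers, y is the direction in which the jaws open and shut (so a half turn about z gives the same grasp; the last joint's range is limited). The gripper opens to 85 mm and grips with 20 to 120 N. Pads are 22 mm wide; open, the fingers measure 114 mm over their backs; the gripper's body (76 mm by 85 mm) begins 54 mm behind the grasp point. The pads swing forward as they close: fully open they stand 13 mm farther back than shut.
Start: joints at [1.121, 0.053, 1.613, -0, 1.476, -0.119], TCP at [0.203, 0.591, 0.253] pointing down, gripper open.
Joint ranges: [-3.01, 3.01], [-1.01, 2.22], [0.06, 2.58], [-1.02, 4.17], [0.09, 2.62], [-3.14, 3.14]. Speed limits (rad/s): [2.57, 2.57, 3.14, 3.14, 3.14, 3.14].

INTERFACE

Orientations are given as a rotation vector (axis times angle).
In Python, from station import ctrl, vision gives the robot as it stands.
- The arm moves only by the tool jog_arm, never from a script. Its argument "deltas" is a list of rows, each a list of 7 numbers: the turn, a rotation vector about the tool's x, y, z in rad, then the shift along the tool's x, y, z in cm, then the opening, from 0 (shut) to 1 (fully open). A call has 1 to 12 rows; each row shifts and turns the commanded pose from where the row before left it, along the tool's axes as they then stand; what a row does not reach is not made up. A row lasts 1/12 s, in which the tool goes at most 41.7 mm and 7.16 degrees, less where a joint would pass 70% of its speed; a pose out of reach is approached as far as the arm can. A call with a gripper value outside its range is refused whole. The fingers move at their own pace and stop on an object; "grip_force" is the grip in N (left out, the last holds). Time passes only in rows, so rows that do not move let the fingers close. It gives the time, the measured TCP pose, the force and the opening at its end, in the units of the state.
- ctrl.get_obs(): the state, without advancing time (a new reading comes with each control period).
- vision.get_image(name): name is "side" or "top" or "wrist"; returns (picture, depth): 420x560x3 uint8, red, green, blue; 420x560 float32, m along the optical axis (not along the pixel's ray), 0 where there is no reading.
- vision.calibration(name): a dict with "fx", "fy", "cx", "cy" (pixels), "dist" ([k1, k2, p1, p2, k3] as OpenCV has them; the pictures are not rectified), "rvec" (rotation vector, rad) and "tvec" (3), from world to camera coordinates, as OpenCV has them; the wrist camera has in their place "hand_eye" (4x4, takes a point from camera to tool coordinates, whose origin is the TCP and whose axes are the flange's). Camera axes: x right, y down, z forward; pixel columns grow to the right and rows downward; lengths in m; the calibration is good to about 2 mm. A picture is of the moment at which its call begins: read the wrist's pose just before it. calibration takes no time and is no camera call.
- ctrl.finish_job(): hands the job in, once; it reports no verdict.
The state is a dict: "t": time; "q": joint angles; "dq": joint speeds; "effort": joint torques, N m; "tool_pos": TCP position; "tool_rot": TCP orientation; "contact_force": force on the tool from outside, world axes, zero at the start; "wrist_torque": the same for the moment, N m; "opening": finger opening in m.
Only numpy, scipy, OpenCV 4.12 (cv2) and the standard library are available. Lean on these libraries where they do the work, as an engineer would, in place of code of your own. Each camera call takes 0.05 s, during which the arm holds its last target. There are 200 camera calls.

## Working session

There is one attempt and no reset: what is moved stays moved. The work goes in short steps, Python scripts to look and compute and a tool call to move; the robot and the scene stay as the last step left them, time stands still between calls to the robot, and variables do not carry over. Pictures are saved under pics/ and viewed, about 8 in all and at most 12, crops included, and the job is handed in when it is done.

Besides the shell and the picture viewer there is one more tool, called after "Call:" in YAML: its name, and indented under it one key for each argument. jog_arm: Moves the arm, as the interface text tells. Its arguments: {"type":"object","properties":{"deltas":{"type":"array"},"grip_force":{"type":"number"}},"required":["deltas"]}

```bash
ls; mkdir -p pics
cat > h.py <<'E'
import numpy as np, cv2
from station import ctrl, vision
from scipy.spatial.transform import Rotation as R
np.set_printoptions(precision=4,suppress=True)
def shot(n):
    o=ctrl.get_obs(); p,d=vision.get_image(n); return o,p,d
def cam(n,o=None):
    c=vision.calibration(n); K=np.array([[c['fx'],0,c['cx']],[0,c['fy'],c['cy']],[0,0,1]]); D=np.array(c['dist'],float)
    if n=='wrist':
        T=np.eye(4);T[:3,:3]=R.from_rotvec(o['tool_rot']).as_matrix();T[:3,3]=o['tool_pos'];T=T@np.array(c['hand_eye'])
        return K,D,T[:3,:3],T[:3,3]
    Rw=R.from_rotvec(np.ravel(c['rvec'])).as_matrix(); return K,D,Rw.T,-Rw.T@np.ravel(c['tvec'])
def cloud(n,o,d):
    K,D,Rm,t=cam(n,o); h,w=d.shape
    uv=np.stack(np.meshgrid(np.arange(w),np.arange(h)),-1).reshape(-1,1,2).astype(float)
    xy=cv2.undistortPoints(uv,K,D).reshape(h,w,2)
    P=np.concatenate([xy,np.ones((h,w,1))],-1)*d[...,None]
    P=P@Rm.T+t; P[d==0]=np.nan; return P
E
python3 - <<'E'
from h import *
import time
o=ctrl.get_obs(); print({k:np.array(v) for k,v in o.items()}, ctrl.tcp_to_tips)
for n in('side','top'):
    o,p,d=shot(n); cv2.imwrite(f'pics/{n}0.png',p[...,::-1]); np.savez(f'{n}0.npz',p=p,d=d,P=cloud(n,o,d)); print(n,cam(n,o)[2:],(d>0).mean())
E
```

```text
pics
{'t': array(0.), 'q': array([ 1.121 ,  0.0533,  1.6143,  0.    ,  1.476 , -0.119 ]), 'dq': array([-0.0003,  0.    , -0.0011, -0.0002,  0.0007, -0.    ]), 'effort': array([  0.0022, -39.3668, -37.0181,  -0.    ,   0.0069,   0.    ]), 'tool_pos': array([0.2027, 0.5906, 0.2521]), 'tool_rot': array([-0.5172, -3.0981,  0.003 ]), 'contact_force': array([-0.8158,  0.2612, -0.0461]), 'wrist_torque': array([ 0.0043, -0.0415,  0.0336]), 'opening': array(0.0855)} 0.022
side (array([[ 0.7174, -0.3702,  0.5902],
       [-0.6966, -0.3686,  0.6155],
       [-0.0103, -0.8527, -0.5223]]), array([ 0.0371, -0.6423,  0.6298])) 0.9960841836734694
top (array([[ 0.0235, -0.9776,  0.2093],
       [-0.9997, -0.0222,  0.0084],
       [-0.0036, -0.2095, -0.9778]]), array([ 0.4271, -0.036 ,  0.9025])) 0.9961352040816327
```

View pics/side0.png

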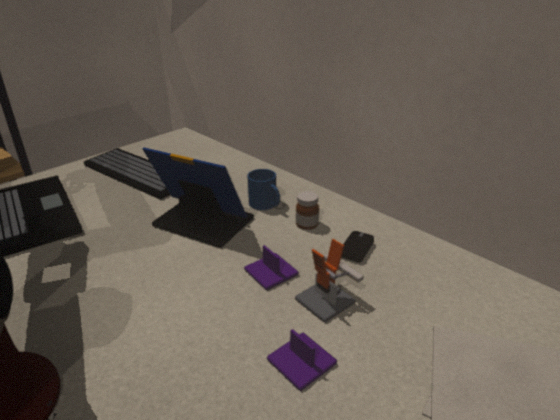

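View pics/top0.png

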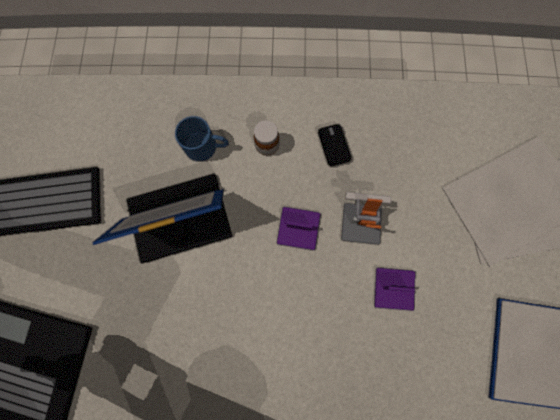

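The side view shows the lamp on its grey dock at (330,280), and the board's yellow patch at (182,158). In the top view the lamp is at (370,210) and the patch at (157,224), with purple decoys at (298,228) and (395,288). Next I'll measure from the depth clouds.

Run:
```python
from h import *
def L(n): z=np.load(n+'0.npz'); return z['p'],z['d'],z['P']
for n in('side','top'):
    p,d,P=L(n); hsv=cv2.cvtColor(p,cv2.COLOR_RGB2HSV); H,S,V=[hsv[...,i] for i in range(3)]
    ok=np.isfinite(P[...,0])
    org=(H<14)&(S>150)&(V>60)&ok&(P[...,1]<0)&(P[...,2]>0.03)
    jar= org&(P[...,0]>0.6)
    # lamp roi
    yel=(H>14)&(H<32)&(S>150)&(V>80)&ok&(P[...,2]>.12)
    blue=(H>105)&(H<125)&(S>120)&ok&(P[...,2]>.1)
    for nm,m in(('org',org),('yel',yel),('blue',blue)):
        Q=P[m]; print(n,nm,m.sum(), np.median(Q,0) if len(Q) else '', np.percentile(Q,2,axis=0),np.percentile(Q,98,axis=0))
    Q=P[blue]
    for _ in range(4):
        c=Q.mean(0); nrm=np.linalg.svd(Q-c,full_matrices=False)[2][2]; nrm*=np.sign(-nrm[0]); r=(Q-c)@nrm; Q=Q[abs(r)<max(.003,1.5*r.std())]
    print('plane',c,nrm,r.std(),'tilt',np.arcsin(-nrm[2]) ,'yaw',np.arctan2(nrm[1],nrm[0]))
    # table height
    T=P[ok&(abs(P[...,0]-.4)<.05)&(abs(P[...,1]-0.05)<.1)]; print('table z',np.median(T[:,2]))
    # dock foot top: grey near z=.012
    print('lamp area')
    roi=ok&(abs(P[...,2]-.012)<.006)&(S<60)&(V<110)&(P[...,1]<-.08)&(P[...,1]>-.35)&(P[...,0]>.3)&(P[...,0]<.6)
    m=cv2.morphologyEx(roi.astype(np.uint8),cv2.MORPH_OPEN,np.ones((3,3)))
    k,lab,st,_=cv2.connectedComponentsWithStats(m)
    for i in range(1,k):
        if st[i,4]>150:
            Q=P[lab==i]; print(st[i],cv2.minAreaRect(Q[:,:2].astype(np.float32)),np.median(Q[:,2]))
p,d,P=L('top');s=cv2.resize(p[170:260,320:420],None,fx=7,fy=6,interpolation=2)
cv2.imwrite('pics/c.png',np.clip(s[...,::-1].astype(int)*1.6,0,255))
```

```text
side org 549 [ 0.589  -0.2222  0.1016] [ 0.5463 -0.2347  0.0561] [ 0.601  -0.2063  0.1384]
side yel 56 [0.5291 0.1916 0.2098] [0.5182 0.1621 0.2074] [0.54   0.2186 0.2116]
side blue 137 [0.5451 0.1542 0.2084] [ 0.0789 -0.0572  0.1106] [0.5957 0.298  0.2223]
plane [0.5161 0.1747 0.2094] [-0.0323 -0.0127 -0.9994] 0.0024530866271714018 tilt 1.5360641746300416 yaw -2.7660297469737936
table z 0.000978405936115645
lamp area
[295 287  55  34 925] ((0.5653363466262817, -0.21924617886543274), (0.08951186388731003, 0.07430901378393173), 85.74844360351562) 0.01255793824365603
top org 331 [ 0.5892 -0.217   0.1074] [ 0.547  -0.2321  0.0799] [ 0.6022 -0.2023  0.1409]
top yel 162 [0.5318 0.19   0.2109] [0.5208 0.1621 0.1994] [0.5434 0.2203 0.2139]
top blue 614 [0.5481 0.1449 0.2086] [0.4979 0.0807 0.1114] [0.605  0.3043 0.214 ]
plane [0.5434 0.1813 0.1952] [-0.8622 -0.2733 -0.4265] 0.001242665278071722 tilt 0.44067290624186045 yaw -2.834578373881071
table z 0.0020564393540076775
lamp area
[341 212  40  32 747] ((0.5637184381484985, -0.21736294031143188), (0.08842765539884567, 0.06690598279237747), 85.28459167480469) 0.013508916027672013[ WARN:0@0.353] global loadsave.cpp:1063 imwrite_ Unsupported depth image for selected encoder is fallbacked to CV_8U.
```

View pics/c.png

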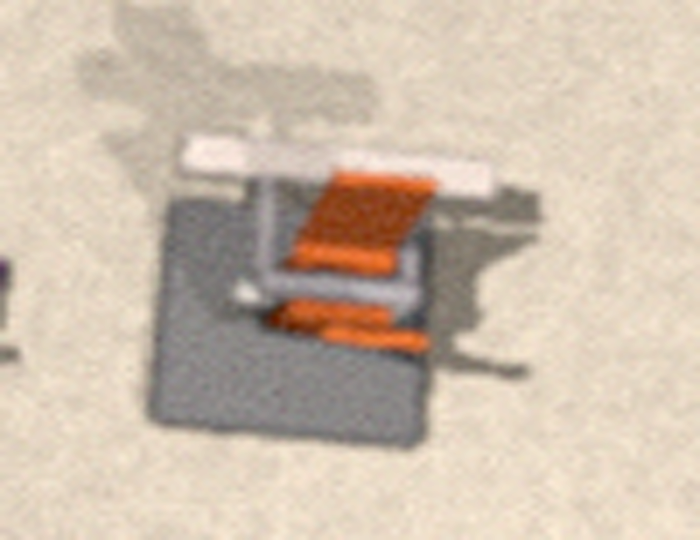

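Run:
```python
from h import *
o=ctrl.get_obs(); Rm=R.from_rotvec(o['tool_rot']).as_matrix(); print('toolR\n',Rm)
print(np.array(vision.calibration('wrist')['hand_eye']), vision.calibration('wrist')['fx'])
z=np.load('top0.npz');p,P=z['p'],z['P'];hsv=cv2.cvtColor(p,cv2.COLOR_RGB2HSV);H,S,V=[hsv[...,i] for i in range(3)]
yel=(H>14)&(H<32)&(S>150)&(V>80)&(P[...,2]>.12);Q=P[yel];c=Q.mean(0);u=np.linalg.svd(Q-c)[2][0];print('yel dir',u,'psi',np.arctan2(-u[0],u[1]),c)
org=(H<14)&(S>150)&(V>60)&(P[...,1]<-.15)&(P[...,0]<.63)&(P[...,2]>.03)
Q=P[org];
a=Q[Q[:,0]<.565];b=Q[Q[:,0]>.58]
for q in(a,b): print(q.min(0),q.max(0),cv2.minAreaRect(q[:,:2].astype(np.float32)), q[q[:,2]>.13].mean(0) )
# light bar
m=(S<50)&(V>120)&(P[...,2]>.045)&(P[...,2]<.1)&(P[...,0]>.59)&(P[...,0]<.66)&(abs(P[...,1]+.217)<.07)
q=P[m];print(m.sum(),cv2.minAreaRect(q[:,:2].astype(np.float32)),np.median(q,0))
```

```text
toolR
 [[-0.9458  0.3248 -0.0008]
 [ 0.3248  0.9458 -0.0017]
 [ 0.0003 -0.0018 -1.    ]]
[[ 0.0014 -0.9561 -0.293   0.075 ]
 [ 1.      0.0011  0.0012 -0.0011]
 [-0.0008 -0.293   0.9561 -0.1197]
 [ 0.      0.      0.      1.    ]] 337.38326026347073
yel dir [-0.2929  0.9558  0.0238] psi 0.29736122752191607 [0.5318 0.1903 0.2099]
[ 0.5464 -0.2316  0.084 ] [ 0.565  -0.2014  0.1418] ((0.5558090209960938, -0.2165193408727646), (0.02899329550564289, 0.01883336342871189), 84.14634704589844) [ 0.5489 -0.2155  0.1386]
[ 0.5801 -0.233   0.0745] [ 0.6035 -0.2041  0.1419] ((0.5919076204299927, -0.21903814375400543), (0.028563519939780235, 0.02193472720682621), 84.87020111083984) [ 0.5997 -0.2192  0.1368]
226 ((0.6234308481216431, -0.2219894826412201), (0.0971328392624855, 0.01453840546309948), 84.80304718017578) [ 0.6243 -0.2151  0.0724]
```

```bash
cat >> h.py <<'E'
def go(pos,y,zt):
    """print the shift (cm, current tool axes), turn (rotvec in tool axes), and shift in the target's axes"""
    o=ctrl.get_obs(); A=R.from_rotvec(o['tool_rot']); z=np.array(zt,float);z/=np.linalg.norm(z);y=np.array(y,float);y-=z*(y@z);y/=np.linalg.norm(y)
    B=R.from_matrix(np.stack([np.cross(y,z),y,z],1)); d=100*(np.array(pos)-o['tool_pos'])
    print('t',o['t'],'pos',np.array(o['tool_pos']),'shift',A.inv().apply(d),'turn',(A.inv()*B).as_rotvec(),'shift in target axes',B.inv().apply(d),'open',o['opening'],'F',np.array(o['contact_force']))
E
python3 - <<'E'
from h import *
go([.52,.19,.35],[np.cos(.297),np.sin(.297),0],[0,0,-1])
E
```

```text
t 0.1 pos [0.2028 0.5906 0.2522] shift [-43.0154 -27.6056  -9.7408] turn [-0.0018  0.0006  0.943 ] shift in target axes [-47.5948  18.6108  -9.7805] open 0.08576355684859018 F [-0.3976  1.0494  0.168 ]
```

Call:
jog_arm:
  deltas:
    - [0, 0, 0, -3.1, -2.0, -0.8, 1]
    - [0, 0, 0, -3.1, -2.0, -0.8, 1]
    - [0, 0, 0, -3.1, -2.0, -0.8, 1]
    - [0, 0, 0, -3.1, -2.0, -0.8, 1]
    - [0, 0, 0, -3.1, -2.0, -0.8, 1]
    - [0, 0, 0, -3.1, -2.0, -0.8, 1]
    - [0, 0, 0, -3.1, -2.0, -0.8, 1]
    - [0, 0, 0, -3.1, -2.0, -0.8, 1]
    - [0, 0, 0, -3.1, -2.0, -0.8, 1]
    - [0, 0, 0, -3.1, -2.0, -0.8, 1]
    - [0, 0, 0, -3.1, -2.0, -0.8, 1]
    - [0, 0, 0, -3.1, -2.0, -0.8, 1]
  grip_force: 30

```text
t: 1.1
tool_pos: [0.4774, 0.2416, 0.3493]
tool_rot: [-0.517, -3.098, 0.0]
contact_force: [0.8, 0.1, -0.3]
opening: 0.0854
```

Call:
jog_arm:
  deltas:
    - [0, 0, 0, -2.9, -1.8, 0, 1]
    - [0, 0, 0, -2.9, -1.8, 0, 1]
    - [0, 0, 0.118, 0, 0, 0, 1]
    - [0, 0, 0.118, 0, 0, 0, 1]
    - [0, 0, 0.118, 0, 0, 0, 1]
    - [0, 0, 0.118, 0, 0, 0, 1]
    - [0, 0, 0.118, 0, 0, 0, 1]
    - [0, 0, 0.118, 0, 0, 0, 1]
    - [0, 0, 0.118, 0, 0, 0, 1]
    - [0, 0, 0.118, 0, 0, 0, 1]
    - [0, 0, 0, 0, 0, 0, 1]

```text
t: 2.02
tool_pos: [0.5198, 0.1903, 0.3486]
tool_rot: [-1.871, -2.522, 0.001]
contact_force: [-0.7, 0.3, 0.3]
opening: 0.0855
```

Run:
```python
from h import *
go([.52,.19,.35],[np.cos(.297),np.sin(.297),0],[0,0,-1])
o,p,d=shot('wrist'); P=cloud('wrist',o,d); np.savez('w1.npz',p=p,P=P); cv2.imwrite('pics/w1.png',p[...,::-1])
hsv=cv2.cvtColor(p,cv2.COLOR_RGB2HSV);H,S,V=[hsv[...,i] for i in range(3)]
y=(H>14)&(H<34)&(S>130)&(V>70)&(P[...,2]>.15); Q=P[y]; print(y.sum(),Q.mean(0),np.percentile(Q,[1,99],axis=0))
u=np.linalg.svd(Q-Q.mean(0))[2];print(u,'psi',np.arctan2(-u[0,0],u[0,1]))
t=(Q-Q.mean(0))@u[0];print('len',t.min(),t.max(),'mid',Q.mean(0)+u[0]*(t.min()+t.max())/2)
```

```text
t 2.0167 pos [0.5198 0.1903 0.3486] shift [-0.0384  0.008  -0.1375] turn [-0.0011 -0.0001 -0.0029] shift in target axes [-0.0384  0.008  -0.1374] open 0.0854679043143152 F [-0.7459  0.297   0.2577]
1176 [0.532  0.1925 0.2056] [[0.5179 0.1606 0.1939]
 [0.5466 0.2226 0.2108]]
[[ 0.3105 -0.9506 -0.0025]
 [ 0.5741  0.1896 -0.7965]
 [ 0.7576  0.2459  0.6046]] psi -2.8258302251332577
len -0.03235288631933722 0.034067303706729245 mid [0.5322 0.1917 0.2056]
```

View pics/w1.png

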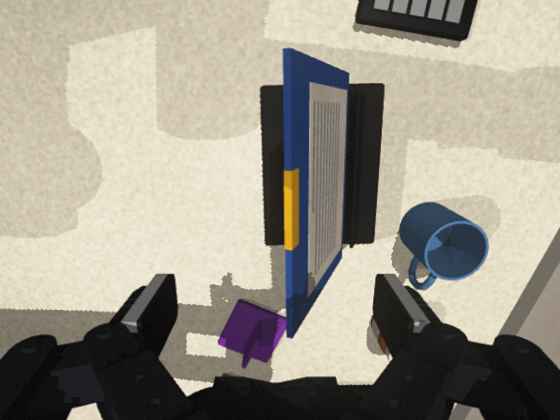

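The wrist view shows the yellow patch on the board's top edge at (290,210), with the sheet on the right (+x) side. The mug is at (443,240), clear of the board.

Run:
```python
from h import *
z=np.load('w1.npz');p,P=z['p'],z['P'];hsv=cv2.cvtColor(p,cv2.COLOR_RGB2HSV);H,S,V=[hsv[...,i] for i in range(3)]
F=P[90:290,312:335].reshape(-1,3);F=F[(F[:,2]>.1)]
for _ in range(5):
    c=F.mean(0);n=np.linalg.svd(F-c,full_matrices=False)[2][2];n*=np.sign(n[0]);r=(F-c)@n;F=F[abs(r)<max(.002,2*r.std())]
print('face',len(F),c,n,'tilt',np.arcsin(n[2]),'psi',np.arctan2(n[1],n[0]),r.std())
psi=.308;a=.42
gx=np.array([np.cos(a)*np.cos(psi),np.cos(a)*np.sin(psi),np.sin(a)]);gz=np.array([-np.sin(a)*np.cos(psi),-np.sin(a)*np.sin(psi),np.cos(a)]);gy=np.cross(gz,gx)
M=np.array([.5322,.1917,.2056])
y=(H>14)&(H<34)&(S>130)&(V>70)&(P[...,2]>.15);Q=(P[y]-M)@np.stack([gx,gy,gz],1)
print(np.percentile(Q,[2,10,25,50,75,90,98],axis=0))
print('face offset in gx', (c-M)@gx)
rows=np.where(y.any(1))[0]
for r in rows[10:-10:12]:
    cc=np.where(y[r])[0]; print(r,cc[0],cc[-1],((P[r,cc]-M)@gx*1000).round(1),((P[r,cc]-M)@gz*1000).round(1))
```

```text
face 3891 [0.5636 0.2059 0.1348] [0.8689 0.2811 0.4073] tilt 0.41951585089405247 psi 0.3128726008535198 0.00033174571974264845
[[-0.0047 -0.0315 -0.013 ]
 [-0.0036 -0.0259 -0.0095]
 [-0.0017 -0.0156 -0.0042]
 [ 0.0012  0.0013  0.0032]
 [ 0.0017  0.0175  0.0042]
 [ 0.0019  0.0268  0.0046]
 [ 0.0021  0.0316  0.0052]]
face offset in gx 0.0023886579474928452
178 283 298 [-5.4 -3.9 -3.4 -2.9 -1.8 -0.9 -0.3  1.2  1.7  1.4  1.4  1.9  1.7  1.8
  1.8  1.1] [  3.4   4.8   4.    3.3   4.    3.9   3.5   5.2   4.2   1.4  -0.7  -1.6
  -4.5  -6.5  -8.6 -12.9]
190 284 298 [-4.4 -3.5 -3.1 -1.5 -0.8  0.1  0.9  1.9  1.9  1.4  1.2  1.8  1.8  2.
  1.5] [  3.9   3.9   2.9   4.6   4.3   4.3   4.3   4.7   2.5  -0.9  -3.6  -4.2
  -6.7  -8.4 -12.2]
202 284 298 [-4.4 -3.6 -2.1 -1.8 -0.8 -0.3  0.8  1.9  1.6  1.4  1.6  1.6  1.8  1.7
  1. ] [  4.    3.9   5.4   3.9   4.4   3.4   4.    4.6   1.8  -1.1  -2.8  -5.
  -6.8  -9.4 -13.7]
214 284 298 [-4.2 -3.4 -2.7 -2.2 -1.2  0.2  1.   1.4  1.4  2.5  1.7  1.9  1.7  2.
  1.6] [  4.6   4.4   3.9   3.    3.3   4.8   4.5   3.4   1.2   1.7  -2.5  -4.4
  -7.3  -8.7 -12.2]
226 284 298 [-4.5 -3.1 -2.3 -1.9 -1.   0.1  1.2  1.6  2.   2.1  2.1  2.   1.9  1.5
  1.2] [  3.9   5.2   4.9   3.9   4.    4.4   4.9   3.9   2.6   0.8  -1.6  -4.3
  -6.8 -10.2 -13.7]
238 284 298 [-4.9 -4.  -3.1 -1.8 -1.  -0.1  0.8  2.1  1.7  1.7  2.5  2.1  1.5  2.
  1.7] [  3.2   3.2   3.    4.3   3.8   4.    4.    5.    1.8  -0.4  -0.7  -4.1
  -8.   -9.3 -12.5]
```

Run:
```python
from h import *
go([.575,-.2175,.24],[np.cos(.092),-np.sin(.092),0],[0,0,-1])
```

```text
t 2.0667 pos [0.5198 0.1904 0.3487] shift [-40.6058  -6.7057  10.8734] turn [-0.001   0.0001  0.3904] shift in target axes [-40.1057   9.2405  10.8709] open 0.08537300023181671 F [0.3989 0.6816 0.3409]
```

Call:
jog_arm:
  deltas:
    - [0, 0, 0.098, 0, 0, 0, 1]
    - [0, 0, 0.098, 0, 0, 0, 1]
    - [0, 0, 0.098, 0, 0, 0, 1]
    - [0, 0, 0.098, 0, 0, 0, 1]

```text
t: 2.4
tool_pos: [0.5199, 0.1904, 0.349]
tool_rot: [-2.327, -2.11, 0.001]
contact_force: [-0.1, -0.1, 0.0]
opening: 0.085
```

Call:
jog_arm:
  deltas:
    - [0, 0, 0, -3.34, 0.77, 0.9, 1]
    - [0, 0, 0, -3.34, 0.77, 0.9, 1]
    - [0, 0, 0, -3.34, 0.77, 0.9, 1]
    - [0, 0, 0, -3.34, 0.77, 0.9, 1]
    - [0, 0, 0, -3.34, 0.77, 0.9, 1]
    - [0, 0, 0, -3.34, 0.77, 0.9, 1]
    - [0, 0, 0, -3.34, 0.77, 0.9, 1]
    - [0, 0, 0, -3.34, 0.77, 0.9, 1]
    - [0, 0, 0, -3.34, 0.77, 0.9, 1]
    - [0, 0, 0, -3.34, 0.77, 0.9, 1]
    - [0, 0, 0, -3.34, 0.77, 0.9, 1]
    - [0, 0, 0, -3.34, 0.77, 0.9, 1]

```text
t: 3.4
tool_pos: [0.5734, -0.2191, 0.2406]
tool_rot: [-2.322, -2.116, 0.0]
contact_force: [0.4, 0.2, 0.8]
opening: 0.0858
```

Call:
jog_arm:
  deltas:
    - [0, 0, 0, 0, 0, 0, 1]
    - [0, 0, 0, 0, 0, 0, 1]

```text
t: 3.57
tool_pos: [0.5729, -0.2186, 0.2398]
tool_rot: [-2.324, -2.11, 0.001]
contact_force: [-0.3, 0.7, 0.4]
opening: 0.0853
```

Run:
```python
from h import *
go([.575,-.2175,.126],[np.cos(.092),-np.sin(.092),0],[0,0,-1])
o,p,d=shot('wrist'); P=cloud('wrist',o,d); np.savez('w2.npz',p=p,P=P); cv2.imwrite('pics/w2.png',p[...,::-1])
hsv=cv2.cvtColor(p,cv2.COLOR_RGB2HSV);H,S,V=[hsv[...,i] for i in range(3)]
A=R.from_rotvec(o['tool_rot']); 
T=A.inv().apply((P.reshape(-1,3)-o['tool_pos'])).reshape(P.shape)
org=((H<14)|(H>175))&(S>140)&(V>50)&(P[...,2]>.06)&(P[...,0]<.65)
for s in(-1,1):
    q=T[org&(T[...,1]*s>0.004)]; print(s,len(q),np.percentile(q,[1,50,99],axis=0), 'outer top', q[q[:,2]<np.percentile(q[:,2],2)+.006].mean(0))
    print(cv2.minAreaRect(q[:,:2].astype(np.float32)))
m=(S<50)&(V>140)&(P[...,2]>.045)&(P[...,2]<.1)&(P[...,0]>.6)&(P[...,0]<.66);q=T[m];print('bar',m.sum(),cv2.minAreaRect(q[:,:2].astype(np.float32)),np.median(P[m],0))
```

```text
t 3.5667 pos [ 0.5729 -0.2186  0.2398] shift [ 0.1185  0.2216 11.3846] turn [-0.0024 -0.0013 -0.0045] shift in target axes [ 0.1324  0.1947 11.3849] open 0.08531678915804203 F [-0.2791  0.7216  0.3731]
-1 1313 [[-0.0137 -0.0257  0.1023]
 [ 0.0022 -0.0168  0.1268]
 [ 0.0155 -0.0045  0.1636]] outer top [ 0.0012 -0.0232  0.1041]
((0.0005153128877282143, -0.015254960395395756), (0.0302257277071476, 0.0216141939163208), 0.1454434096813202)
1 1450 [[-0.0134  0.0086  0.1023]
 [ 0.0029  0.0217  0.1279]
 [ 0.0159  0.0315  0.1705]] outer top [0.0019 0.0285 0.1041]
((-0.0012332610785961151, 0.024868302047252655), (0.03254912421107292, 0.034557048231363297), 89.08028411865234)
bar 1906 ((0.0014323927462100983, 0.04223356395959854), (0.033188361674547195, 0.09941969066858292), 89.03590393066406) [ 0.6231 -0.2167  0.0699]
```

View pics/w2.png

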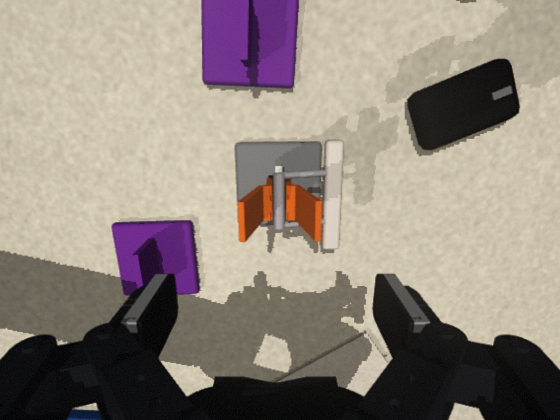

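The wrist view shows the lamp centred at (280,210) with its jaws on the grey dock, and its yaw matches the tool. The offset is about 2.7 mm in tool y. I'll descend and squeeze.

Call:
jog_arm:
  deltas:
    - [0, 0, 0, 0.1, 0.27, 2.0, 1]
    - [0, 0, 0, 0, 0, 2.5, 1]
    - [0, 0, 0, 0, 0, 2.5, 1]
    - [0, 0, 0, 0, 0, 2.0, 1]
    - [0, 0, 0, 0, 0, 1.5, 1]
    - [0, 0, 0, 0, 0, 1.0, 1]
    - [0, 0, 0, 0, 0, 0, 1]
    - [0, 0, 0, 0, 0, 0, 1]

```text
t: 4.28
tool_pos: [0.5766, -0.2158, 0.1268]
tool_rot: [2.324, 2.114, 0.0]
contact_force: [-0.3, 0.0, 0.6]
opening: 0.0853
```

Call:
jog_arm:
  deltas:
    - [0, 0, 0, 0, 0, 0, 0.6]
    - [0, 0, 0, 0, 0, 0, 0.5]
    - [0, 0, 0, 0, 0, 0, 0.4]
    - [0, 0, 0, 0, 0, 0, 0.3]
    - [0, 0, 0, 0, 0, 0, 0.2]
    - [0, 0, 0, 0, 0, 0, 0.1]
    - [0, 0, 0, 0, 0, 0, 0.1]
    - [0, 0, 0, 0, 0, 0, 0.1]
    - [0, 0, 0, 0, 0, 0, 0.1]
    - [0, 0, 0, 0, 0, 0, 0.1]
  grip_force: 32

```text
t: 5.12
tool_pos: [0.5771, -0.2171, 0.1275]
tool_rot: [2.324, 2.111, 0.001]
contact_force: [0.3, 0.1, 4.8]
opening: 0.0303
```

Call:
jog_arm:
  deltas:
    - [0, 0, 0, 0, 0, -0.6, 0.1]
    - [0, 0, 0, 0, 0, -0.8, 0.1]
    - [0, 0, 0, 0, 0, -1.2, 0.1]
    - [0, 0, 0, 0, 0, -1.5, 0.1]
    - [0, 0, 0, 0, 0, -2.0, 0.1]
    - [0, 0, 0, 0, 0, -2.0, 0.1]
    - [0, 0, 0, 0, 0, -2.5, 0.1]
    - [0, 0, 0, 0, 0, -2.5, 0.1]
    - [0, 0, 0, 0, 0, -2.5, 0.1]
    - [0, 0, 0, 0, 0, -2.5, 0.1]
    - [0, 0, 0, 0, 0, 0, 0.1]
    - [0, 0, 0, 0, 0, 0, 0.1]

```text
t: 6.12
tool_pos: [0.5767, -0.2169, 0.3093]
tool_rot: [2.323, 2.11, 0.001]
contact_force: [0.7, 0.6, -1.8]
opening: 0.0304
```

Run:
```python
from h import *
o,p,d=shot('wrist');P=cloud('wrist',o,d);A=R.from_rotvec(o['tool_rot']);T=A.inv().apply((P.reshape(-1,3)-o['tool_pos'])).reshape(P.shape)
q,_,_=shot('side')[1],0,0
cv2.imwrite('pics/w3.png',np.hstack([p[...,::-1][:, :400],q[...,::-1][:,160:560]]))
hsv=cv2.cvtColor(p,cv2.COLOR_RGB2HSV);H,S,V=[hsv[...,i] for i in range(3)]
m=(S<50)&(V>130)&(T[...,2]<.1)&(T[...,2]>.03)&(abs(T[...,0])<.08)&(T[...,1]>.03)&(T[...,1]<.08);t=T[m];print('bar',m.sum(),cv2.minAreaRect(t[:,:2].astype(np.float32)),np.median(t,0),np.percentile(t,[2,98],axis=0))
org=((H<14)|(H>175))&(S>140)&(V>50)&(T[...,2]<.12);t=T[org];print(np.percentile(t,[1,50,99],axis=0))
a,g=.42,.313
gx=np.array([np.cos(a)*np.cos(g),np.cos(a)*np.sin(g),np.sin(a)]);gz=np.array([-np.sin(a)*np.cos(g),-np.sin(a)*np.sin(g),np.cos(a)])
E=np.array([.5296,.1909,.2089])
go(E+gz*(.042+.045+.003+.05),gx,-gz)
```

```text
bar 3540 ((0.0036323554813861847, 0.04246293753385544), (0.024337977170944214, 0.09090115875005722), 89.1054916381836) [0.0133 0.0458 0.0687] [[-0.0338  0.0347  0.067 ]
 [ 0.048   0.0534  0.0754]]
[[-0.0155 -0.0167 -0.0049]
 [ 0.0052  0.0037  0.0183]
 [ 0.0139  0.0149  0.0817]]
t 6.2167 pos [ 0.5756 -0.2163  0.3055] shift [ 37.8232 -13.7265  -3.0431] turn [-0.4168  0.0842 -0.4034] shift in target axes [40.1555  3.5182 -1.8527] open 0.03053962464088321 F [-0.8545 -0.1578 -2.2055]
```

View pics/w3.png

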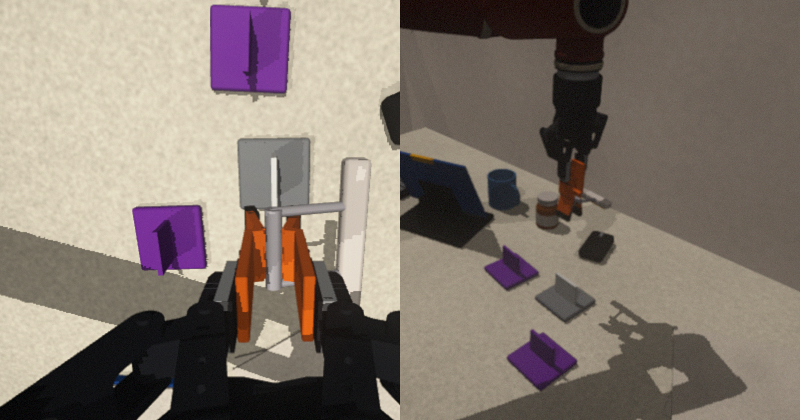

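The lamp is held and squeezed to its stop, the dock blade is empty, and the light bar is on the +y side of the tool. Next I turn to the board's lean and carry the lamp over.

Call:
jog_arm:
  deltas:
    - [-0.0834, 0.0168, -0.0807, 0, 0, -0.5, 0.1]
    - [-0.0834, 0.0168, -0.0807, 0, 0, -0.5, 0.1]
    - [-0.0834, 0.0168, -0.0807, 0, 0, -0.5, 0.1]
    - [-0.0834, 0.0168, -0.0807, 0, 0, -0.5, 0.1]
    - [-0.0834, 0.0168, -0.0807, 0, 0, -0.5, 0.1]
    - [0, 0, 0, 0, 0, -2.5, 0.1]
    - [0, 0, 0, 0, 0, -1.5, 0.1]
    - [0, 0, 0, 0, 0, 0, 0.1]

```text
t: 6.88
tool_pos: [0.5561, -0.2233, 0.3696]
tool_rot: [1.676, 2.303, 0.491]
contact_force: [-0.1, -0.5, -0.8]
opening: 0.0305
```

Call:
jog_arm:
  deltas:
    - [0, 0, 0, 2, 0.2, 0, 0.1]
    - [0, 0, 0, 3.5, 0.3, 0, 0.1]
    - [0, 0, 0, 3.6, 0.3, 0, 0.1]
    - [0, 0, 0, 3.6, 0.3, 0, 0.1]
    - [0, 0, 0, 3.6, 0.3, 0, 0.1]
    - [0, 0, 0, 3.6, 0.3, 0, 0.1]
    - [0, 0, 0, 3.6, 0.3, 0, 0.1]
    - [0, 0, 0, 3.6, 0.3, 0, 0.1]
    - [0, 0, 0, 3.6, 0.3, 0, 0.1]
    - [0, 0, 0, 3.6, 0.3, 0, 0.1]
    - [0, 0, 0, 3.0, 0.3, 0, 0.1]
    - [0, 0, 0, 0, 0, 0, 0.1]

```text
t: 7.88
tool_pos: [0.4675, 0.1464, 0.3779]
tool_rot: [1.67, 2.316, 0.493]
contact_force: [-0.7, -0.6, -1.1]
opening: 0.0305
```

```bash
cat >> h.py <<'E'
a,g=.42,.313
gx=np.array([np.cos(a)*np.cos(g),np.cos(a)*np.sin(g),np.sin(a)]);gz=np.array([-np.sin(a)*np.cos(g),-np.sin(a)*np.sin(g),np.cos(a)])
E=np.array([.5296,.1909,.2089])
def rep(h):
    """go to TCP h m above the edge middle; also print TCP and force in guide axes about the edge"""
    go(E+gz*h,gx,-gz); o=ctrl.get_obs(); B=np.stack([gx,np.cross(gz,gx),gz],1)
    print('TCP in edge frame mm',1000*(np.array(o['tool_pos'])-E)@B,'F',np.array(o['contact_force'])@B)
E
python3 - <<'E'
from h import *
rep(.14)
E
```

```text
t 7.8833 pos [0.4675 0.1464 0.3779] shift [ 2.3077 -0.2234  4.412 ] turn [-0.0009 -0.0039  0.0076] shift in target axes [ 2.3233 -0.2449  4.4027] open 0.03053601201945946 F [-0.6742 -0.622  -1.0993]
TCP in edge frame mm [  2.4486 -23.233  184.0267] F [-1.2088 -0.3842 -0.6641]
```

Call:
jog_arm:
  deltas:
    - [0, 0, 0, 1.2, -0.12, 1.0, 0.1]
    - [0, 0, 0, 1.1, -0.12, 1.0, 0.1]
    - [0, 0, 0, 0, 0, 1.0, 0.1]
    - [0, 0, 0, 0, 0, 1.0, 0.1]
    - [0, 0, 0, 0, 0, 0, 0.1]
    - [0, 0, 0, 0, 0, 0, 0.1]

```text
t: 8.38
tool_pos: [0.476, 0.1667, 0.3409]
tool_rot: [1.679, 2.307, 0.489]
contact_force: [0.4, -0.1, -1.7]
opening: 0.0303
```

Run:
```python
from h import *
rep(.12)
o,p,d=shot('wrist');P=cloud('wrist',o,d);A=R.from_rotvec(o['tool_rot']);T=A.inv().apply((P.reshape(-1,3)-o['tool_pos'])).reshape(P.shape)
q=shot('side')[1]
cv2.imwrite('pics/w4.png',np.hstack([p[...,::-1][:, 80:480],cv2.resize(q[...,::-1][60:270,110:310],(400,420),interpolation=2)]))
hsv=cv2.cvtColor(p,cv2.COLOR_RGB2HSV);H,S,V=[hsv[...,i] for i in range(3)]
y=(H>14)&(H<34)&(S>130)&(V>70)&(T[...,2]>.1);t=T[y];print('yel',y.sum(),np.percentile(t,[2,25,50,75,98],axis=0) if len(t) else '')
b=(H>105)&(H<125)&(S>120)&(abs(T[...,2]-.15)<.02)&(abs(T[...,1])<.02);t=T[b];print('blue',b.sum(),np.percentile(t,[2,50,98],axis=0) if len(t) else '')
m=(S<50)&(V>110)&(T[...,2]<.09)&(T[...,2]>.045)&(abs(T[...,0])<.08)&(T[...,1]>.03)&(T[...,1]<.07);t=T[m];print('bar',m.sum(),np.percentile(t,[1,10,50,90,99],axis=0))
```

```text
t 8.3833 pos [0.476  0.1667 0.3409] shift [ 0.6597 -0.0462  2.4386] turn [-0.0009  0.0025  0.0001] shift in target axes [ 0.6537 -0.0484  2.4402] open 0.030289645876070696 F [ 0.4452 -0.0743 -1.6634]
TCP in edge frame mm [  0.4843  -6.5374 144.402 ] F [-0.3124 -0.2078 -1.6822]
yel 465 [[-0.0256 -0.0041  0.143 ]
 [ 0.009  -0.0024  0.1439]
 [ 0.0196 -0.0008  0.1444]
 [ 0.0299  0.0015  0.1449]
 [ 0.039   0.0064  0.3466]]
blue 1016 [[-0.1072 -0.0032  0.1428]
 [ 0.0761 -0.0009  0.1445]
 [ 0.1241  0.0015  0.146 ]]
bar 3707 [[-0.0399  0.0323  0.0657]
 [-0.024   0.0393  0.0667]
 [ 0.014   0.0459  0.0677]
 [ 0.0433  0.0521  0.0689]
 [ 0.0496  0.0538  0.0744]]
```

View pics/w4.png

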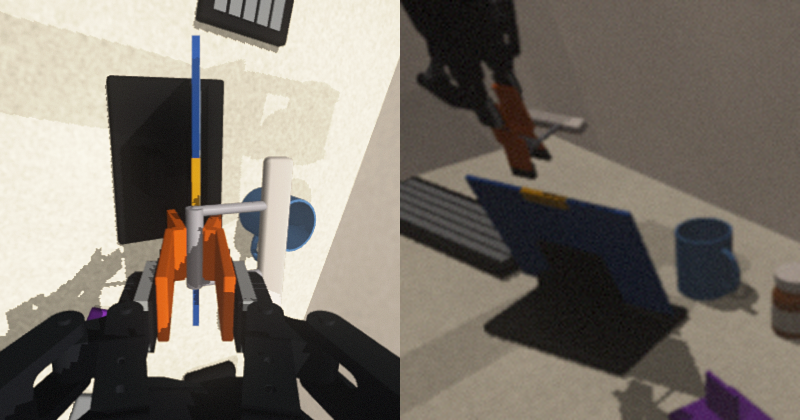

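The edge is lined up with the pin (view column 195). In the tool frame it sits at z = 144 mm, y = -1 mm, with the patch's middle at x = +6.5 mm. I'll advance along the lean.

Call:
jog_arm:
  deltas:
    - [0, 0, 0, 0.4, -0.07, 1.0, 0.1]
    - [0, 0, 0, 0, 0, 1.0, 0.1]
    - [0, 0, 0, 0, 0, 1.0, 0.1]
    - [0, 0, 0, 0, 0, 0.8, 0.1]
    - [0, 0, 0, 0, 0, 0.7, 0.1]
    - [0, 0, 0, 0, 0, 0.5, 0.1]
    - [0, 0, 0, 0, 0, 0.5, 0.1]
    - [0, 0, 0, 0, 0, 0, 0.1]
    - [0, 0, 0, 0, 0, 0, 0.1]

```text
t: 9.23
tool_pos: [0.4957, 0.1779, 0.2922]
tool_rot: [1.676, 2.306, 0.492]
contact_force: [-0.4, 0.2, -1.2]
opening: 0.0306
```

Run:
```python
from h import *
rep(.075)
```

```text
t 9.2333 pos [0.4957 0.1779 0.2922] shift [ 0.1917 -0.0897  1.5885] turn [0.002  0.0022 0.0011] shift in target axes [ 0.1882 -0.0867  1.589 ] open 0.03062104226248615 F [-0.384   0.2491 -1.1552]
TCP in edge frame mm [ 0.8671 -1.8816 90.8904] F [-0.7346  0.3553 -0.9371]
```

Nothing is touching yet. From here I advance in small steps and watch the force.

Call:
jog_arm:
  deltas:
    - [0, 0, 0, 0, -0.05, 0.3, 0.1]
    - [0, 0, 0, 0, -0.05, 0.3, 0.1]
    - [0, 0, 0, 0, 0, 0.2, 0.1]
    - [0, 0, 0, 0, 0, 0, 0.1]

```text
t: 9.57
tool_pos: [0.4978, 0.1786, 0.2842]
tool_rot: [1.676, 2.306, 0.491]
contact_force: [-0.5, 0.9, -1.6]
opening: 0.0304
```

Call:
jog_arm:
  deltas:
    - [0, 0, 0, 0, 0, 0.15, 0.1]
    - [0, 0, 0, 0, 0, 0.15, 0.1]
    - [0, 0, 0, 0, 0, 0, 0.1]

```text
t: 9.82
tool_pos: [0.499, 0.179, 0.2817]
tool_rot: [1.676, 2.306, 0.492]
contact_force: [-0.5, -0.3, -2.5]
opening: 0.0303
```

Call:
jog_arm:
  deltas:
    - [0, 0, 0, 0, 0, 0.15, 0.1]
    - [0, 0, 0, 0, 0, 0.15, 0.1]
    - [0, 0, 0, 0, 0, 0, 0.1]

```text
t: 10.07
tool_pos: [0.5003, 0.1794, 0.2792]
tool_rot: [1.676, 2.305, 0.492]
contact_force: [-0.4, -0.1, -1.8]
opening: 0.0307
```

Run:
```python
from h import *
rep(.075)
```

```text
t 10.0667 pos [0.5003 0.1794 0.2792] shift [ 0.1927 -0.0002  0.197 ] turn [0.0025 0.0022 0.0011] shift in target axes [0.1922 0.0001 0.1975] open 0.030742110966892406 F [-0.4203 -0.0817 -1.836 ]
TCP in edge frame mm [-0.0009 -1.9225 76.9747] F [-1.1368  0.0517 -1.5031]
```

Call:
jog_arm:
  deltas:
    - [0, 0, 0, 0, 0, 0.15, 0.1]
    - [0, 0, 0, 0, 0, 0.15, 0.1]
    - [0, 0, 0, 0, 0, 0, 0.1]

```text
t: 10.32
tool_pos: [0.5016, 0.1798, 0.2767]
tool_rot: [1.676, 2.305, 0.493]
contact_force: [-1.2, 0.0, 1.6]
opening: 0.0307
```

Call:
jog_arm:
  deltas:
    - [0, 0, 0, 0, 0, 0.15, 0.1]
    - [0, 0, 0, 0, 0, 0.15, 0.1]
    - [0, 0, 0, 0, 0, 0, 0.1]

```text
t: 10.57
tool_pos: [0.5028, 0.1802, 0.274]
tool_rot: [1.676, 2.305, 0.493]
contact_force: [-1.6, -0.1, 2.0]
opening: 0.0308
```

Call:
jog_arm:
  deltas:
    - [0, 0, 0, 0, 0, 0.1, 0.1]
    - [0, 0, 0, 0, 0, 0.1, 0.1]
    - [0, 0, 0, 0, 0, 0, 0.1]

```text
t: 10.82
tool_pos: [0.5035, 0.1805, 0.2722]
tool_rot: [1.676, 2.305, 0.493]
contact_force: [-1.8, 0.1, 2.6]
opening: 0.0306
```

Call:
jog_arm:
  deltas:
    - [0, 0, 0, 0, 0, 0.1, 0.1]
    - [0, 0, 0, 0, 0, 0, 0.1]

```text
t: 10.98
tool_pos: [0.5038, 0.1805, 0.2718]
tool_rot: [1.676, 2.305, 0.492]
contact_force: [-5.5, -0.7, 5.9]
opening: 0.0307
```

Run:
```python
from h import *
rep(.068)
for i in range(3): vision.get_image('side'); 
rep(.068)
```

```text
t 10.9833 pos [0.5038 0.1805 0.2718] shift [ 0.1921 -0.0324  0.0784] turn [0.0026 0.0022 0.0013] shift in target axes [ 0.1919 -0.0324  0.0789] open 0.030651857570821676 F [-5.5043 -0.6719  5.9186]
TCP in edge frame mm [ 0.3242 -1.919  68.789 ] F [-2.5572  1.0556  7.624 ]
t 11.1333 pos [0.5038 0.1805 0.2718] shift [ 0.1911 -0.0322  0.078 ] turn [0.0028 0.0022 0.0013] shift in target axes [ 0.1909 -0.0322  0.0785] open 0.03036251672120185 F [-4.9262 -1.6016  4.951 ]
TCP in edge frame mm [ 0.3223 -1.9087 68.7855] F [-2.711 -0.007  6.633]
```

The contact is at its stop with about 7 N along the lean. I'll let go gradually while pressing.

Call:
jog_arm:
  deltas:
    - [0, 0, 0, 0, 0, 0, 0.36]
    - [0, 0, 0, 0, 0, 0.03, 0.38]
    - [0, 0, 0, 0, 0, 0.03, 0.4]
    - [0, 0, 0, 0, 0, 0.03, 0.42]
    - [0, 0, 0, 0, 0, 0, 0.42]
  grip_force: 20

```text
t: 11.55
tool_pos: [0.5045, 0.1807, 0.2708]
tool_rot: [1.675, 2.305, 0.493]
contact_force: [-1.6, -0.1, 4.8]
opening: 0.0363
```

Run:
```python
from h import *
rep(.068)
```

```text
t 11.55 pos [0.5045 0.1807 0.2708] shift [ 0.1983 -0.0499 -0.0484] turn [0.0037 0.0023 0.0011] shift in target axes [ 0.1984 -0.0503 -0.0477] open 0.03633464136693167 F [-1.6372 -0.138   4.809 ]
TCP in edge frame mm [ 0.5026 -1.9836 67.5226] F [0.4999 0.3728 5.0435]
```

Call:
jog_arm:
  deltas:
    - [0, 0, 0, 0, 0, 0.04, 0.44]
    - [0, 0, 0, 0, 0, 0.04, 0.46]
    - [0, 0, 0, 0, 0, 0.04, 0.48]
    - [0, 0, 0, 0, 0, 0.04, 0.5]
    - [0, 0, 0, 0, 0, 0, 0.5]

```text
t: 11.97
tool_pos: [0.505, 0.1808, 0.2689]
tool_rot: [1.676, 2.305, 0.493]
contact_force: [-0.1, 0.2, 3.4]
opening: 0.0425
```

Run:
```python
from h import *
rep(.068)
```

```text
t 11.9667 pos [0.505  0.1808 0.2689] shift [ 0.1992 -0.0219 -0.2372] turn [0.0031 0.0023 0.0011] shift in target axes [ 0.1997 -0.0229 -0.2367] open 0.04249667605251571 F [-0.0906  0.1963  3.427 ]
TCP in edge frame mm [ 0.2287 -1.997  65.6331] F [1.3738 0.2146 3.1396]
```

Call:
jog_arm:
  deltas:
    - [0, 0, 0, 0, 0, 0.06, 0.52]
    - [0, 0, 0, 0, 0, 0.05, 0.54]
    - [0, 0, 0, 0, 0, 0.05, 0.56]
    - [0, 0, 0, 0, 0, 0, 0.56]

```text
t: 12.3
tool_pos: [0.5054, 0.181, 0.2672]
tool_rot: [1.676, 2.305, 0.492]
contact_force: [-0.6, 0.2, 3.5]
opening: 0.0477
```

Call:
jog_arm:
  deltas:
    - [0, 0, 0, 0, 0, 0.05, 0.58]
    - [0, 0, 0, 0, 0, 0.05, 0.6]
    - [0, 0, 0, 0, 0, 0.04, 0.61]
    - [0, 0, 0, 0, 0, 0, 0.62]
    - [0, 0, 0, 0, 0, 0, 0.62]

```text
t: 12.72
tool_pos: [0.5059, 0.1812, 0.2658]
tool_rot: [1.676, 2.305, 0.492]
contact_force: [0.9, 0.6, 1.9]
opening: 0.0529
```

Run:
```python
from h import *
rep(.068)
```

```text
t 12.7167 pos [0.5059 0.1812 0.2658] shift [ 0.1964  0.0162 -0.5675] turn [0.0023 0.0022 0.001 ] shift in target axes [ 0.1977  0.0147 -0.5671] open 0.05290051930129413 F [0.8994 0.5908 1.8835]
TCP in edge frame mm [-0.1467 -1.9766 62.3287] F [1.7154 0.2852 1.2967]
```

Call:
jog_arm:
  deltas:
    - [0, 0, 0, 0, 0, 0.03, 0.64]
    - [0, 0, 0, 0, 0, 0.03, 0.66]
    - [0, 0, 0, 0, 0, 0.03, 0.68]
    - [0, 0, 0, 0, 0, 0, 0.7]
    - [0, 0, 0, 0, 0, 0, 0.7]

```text
t: 13.13
tool_pos: [0.506, 0.1812, 0.2648]
tool_rot: [1.676, 2.306, 0.491]
contact_force: [1.5, 0.0, 0.6]
opening: 0.0597
```

Run:
```python
from h import *
rep(.068)
```

```text
t 13.1333 pos [0.506  0.1812 0.2648] shift [ 0.1967  0.0425 -0.6638] turn [0.0014 0.0023 0.0012] shift in target axes [ 0.1982  0.0413 -0.6634] open 0.05969935144013393 F [1.4735 0.0364 0.6048]
TCP in edge frame mm [-0.4129 -1.9821 61.3659] F [ 1.537 -0.419 -0.024]
```

Call:
jog_arm:
  deltas:
    - [0, 0, 0, 0, 0, 0, 0.76]
    - [0, 0, 0, 0, 0, 0, 0.84]
    - [0, 0, 0, 0, 0, 0, 0.92]
    - [0, 0, 0, 0, 0, 0, 1]
    - [0, 0, 0, 0, 0, 0, 1]
    - [0, 0, 0, 0, 0, 0, 1]
    - [0, 0, 0, 0, 0, 0, 1]

```text
t: 13.72
tool_pos: [0.5062, 0.1813, 0.2652]
tool_rot: [1.676, 2.306, 0.492]
contact_force: [0.3, -1.2, 0.0]
opening: 0.0854
```

Run:
```python
from h import *
rep(.068)
o,p,d=shot('wrist');P=cloud('wrist',o,d);np.savez('w5.npz',p=p,P=P)
q=shot('side')[1]
cv2.imwrite('pics/w5.png',np.hstack([p[...,::-1][:, 80:480],cv2.resize(q[...,::-1][60:270,110:310],(400,420),interpolation=2)]))
```

```text
t 13.7167 pos [0.5062 0.1813 0.2652] shift [ 0.194   0.0087 -0.6343] turn [0.0022 0.0022 0.0011] shift in target axes [ 0.1954  0.0071 -0.6339] open 0.08543523997361105 F [ 0.3003 -1.1728  0.0004]
TCP in edge frame mm [-0.0709 -1.9543 61.6607] F [-0.0687 -1.2083  0.0311]
```

View pics/w5.png

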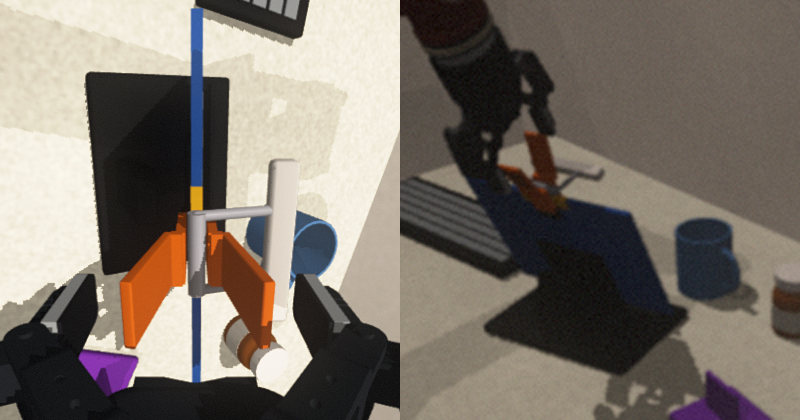

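The clip now grips the board by itself and the fingers are clear of the handles. I'll retract along the lean and check its pose.

Call:
jog_arm:
  deltas:
    - [0, 0, 0, 0, 0, -0.5, 1]
    - [0, 0, 0, 0, 0, -1.0, 1]
    - [0, 0, 0, 0, 0, -1.5, 1]
    - [0, 0, 0, 0, 0, -2.0, 1]
    - [0, 0, 0, 0, 0, -2.0, 1]
    - [0, 0, 0, 0, 0, -2.0, 1]
    - [0, 0, 0, 0, 0, -1.0, 1]
    - [0, 0, 0, 0, 0, 0, 1]
    - [0, 0, 0, 0, 0, 0, 1]
    - [0, 0, 0, 0, 0, 0, 1]

```text
t: 14.65
tool_pos: [0.467, 0.1688, 0.3551]
tool_rot: [1.677, 2.307, 0.49]
contact_force: [-0.1, -0.1, -0.6]
opening: 0.0851
```

Run:
```python
from h import *
rep(.16)
o,p,d=shot('wrist');P=cloud('wrist',o,d)
q=shot('side')[1]
cv2.imwrite('pics/w6.png',np.hstack([p[...,::-1][:, 80:480],cv2.resize(q[...,::-1][60:270,110:310],(400,420),interpolation=2)]))
B=np.stack([gx,np.cross(gz,gx),gz],1);G=1000*(P-E)@B
hsv=cv2.cvtColor(p,cv2.COLOR_RGB2HSV);H,S,V=[hsv[...,i] for i in range(3)]
org=((H<14)|(H>175))&(S>140)&(V>50)&(G[...,2]>5)&(abs(G[...,0])<50)&(abs(G[...,1])<60)
for s in(-1,1):
    t=G[org&(G[...,0]*s>8)];print('handle',s,len(t),np.percentile(t,[1,50,99],axis=0)); t=t[t[:,2]>np.percentile(t[:,2],97)-5];print(' top',t.mean(0),t[:,2].max())
m=(S<60)&(V>110)&(G[...,2]>-15)&(G[...,2]<25)&(G[...,0]>35)&(G[...,0]<62)&(abs(G[...,1])<65);t=G[m];print('bar',m.sum(),np.percentile(t,[1,50,99],axis=0),cv2.minAreaRect(t[:,:2].astype(np.float32)))
m=(S<60)&(V>60)&(G[...,2]>0)&(G[...,2]<30)&(abs(G[...,0])<6)&(abs(G[...,1])<40);t=G[m];print('pin',m.sum(),np.percentile(t,[2,50,90,98],axis=0))
b=(((H>105)&(H<125))|((H>14)&(H<34)))&(S>120)&(abs(G[...,2])<8)&(abs(G[...,0])<6);t=G[b];print('edge z',np.median(t,0))
```

```text
t 14.65 pos [0.467  0.1688 0.3551] shift [0.1714 0.1008 0.0561] turn [0.0006 0.002  0.001 ] shift in target axes [0.1714 0.1006 0.0564] open 0.08512569812345476 F [-0.0971 -0.0721 -0.5656]
TCP in edge frame mm [ -1.0063  -1.7141 160.5638] F [-0.3353 -0.0387 -0.4698]
handle -1 1467 [[-29.2956 -17.2089  18.1696]
 [-20.3609  -0.4121  48.1696]
 [ -8.1619  12.5696  70.9002]]
 top [-26.545   -1.6217  69.2913] 71.6157829971198
handle 1 1400 [[  8.5666 -16.4855  18.3512]
 [ 19.7175  -0.2243  50.2461]
 [ 28.4004  12.5935  71.0532]]
 top [25.6109 -1.6033 69.3814] 71.5239320335202
bar 2066 [[ 37.7893 -49.644   -3.0078]
 [ 47.075    4.0242   3.2991]
 [ 55.2476  47.1944   5.0751]] ((45.62797546386719, -1.7838287353515625), (20.1801815032959, 99.32577514648438), 0.4108507037162781)
pin 696 [[ -5.0322 -25.6042  11.5809]
 [ -0.1108  -1.5159  15.573 ]
 [  3.9063  18.837   16.7605]
 [  5.1266  21.788   17.4752]]
edge z [-0.2994 50.7387 -0.2762]
```

View pics/w6.png

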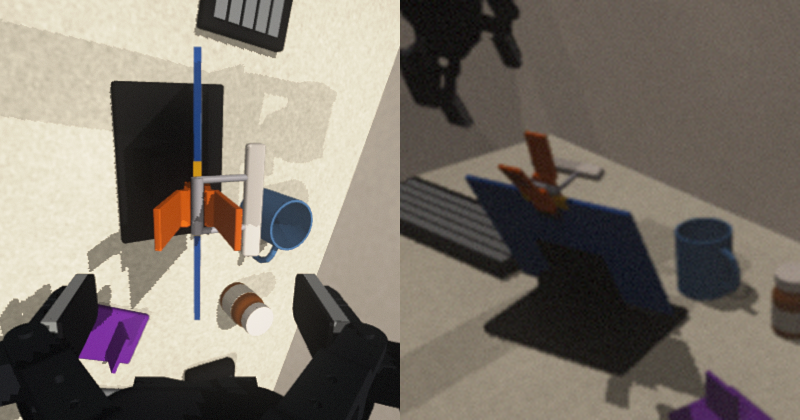

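```bash
python3 -c "
from h import *
print(ctrl.finish_job())"
```

```text
the job is handed in; nothing more can be done
None
```

The lamp is clipped on the yellow patch in line with the board, with its light on the printed-sheet side. The job was handed in after about 15 s of the allowed 54 s; no verdict was reported.

**How it went:** I squeezed the handles to their stop and lifted the lamp off the dock. I then pushed it down the lean until the contact reached its stop at about 7–8 N, and released it in small steps while pressing.

**Last checks**, from the wrist depth view after retracting, relative to the middle of the board's top edge:

| Check | Measured | Limit |
|---|---|---|
| Position along the edge | about 2 mm off the middle | 22 mm |
| Position across the board | within about 1 mm of the mid-plane | 8 mm |
| Pin height above the edge | about 10–12 mm, so the contact is pressed in about 6–8 mm | more than 4 mm |
| Light bar | 46 mm out on the sheet side | more than 30 mm |
| Turn relative to the board | about 0.01 rad | 0.15 rad |

- **Robot contact:** the fingers are open and about 10 cm clear of the lamp.
- **Bystanders:** the mug and jar stand upright in the last pictures, and the arm never went near them or the mouse. I did not measure how far any of the three may have moved.
- **Disagreement:** while I carried the lamp, the depth view put it 5–8 mm lower in the grip than I had reckoned. I set the depth by feeling for the edge instead, so this did not affect the result.

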